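# Put the highlighters away by length

### The job

Put the four yellow highlighters away, each lying flat, clip side up as it is now, in the grey pen tray made for its length: the longest pen in the longest tray, and so on down to the shortest in the shortest (either way round, in any order). Leave the eraser and the sharpener where they lie.

Things in the scene. Friction and masses are not known exactly. Their poses are not given: they have to be found in the camera images.
- pen_jumbo: the longest of four loose flat-sided highlighter pens, yellow body with black cap (cap at +x, 60 mm of the length), 150 mm long (x) x 26 wide (y) x 18 thick (z), lying flat with its grey clip (2 mm) up, about 38 g (it varies by 30 %). Origin: centre of its underside; x along the pen; its balance point is at mid-length
- pen_large: the second longest of four loose flat-sided highlighter pens, yellow body with black cap (cap at +x, 50 mm of the length), 125 mm long (x) x 26 wide (y) x 18 thick (z), lying flat with its grey clip (2 mm) up, about 31 g (it varies by 30 %). Origin: centre of its underside; x along the pen; its balance point is at mid-length
- pen_medium: the second shortest of four loose flat-sided highlighter pens, yellow body with black cap (cap at +x, 40 mm of the length), 100 mm long (x) x 26 wide (y) x 18 thick (z), lying flat with its grey clip (2 mm) up, about 25 g (it varies by 30 %). Origin: centre of its underside; x along the pen; its balance point is at mid-length
- pen_mini: the shortest of four loose flat-sided highlighter pens, yellow body with black cap (cap at +x, 30 mm of the length), 75 mm long (x) x 26 wide (y) x 18 thick (z), lying flat with its grey clip (2 mm) up, about 19 g (it varies by 30 %). Origin: centre of its underside; x along the pen; its balance point is at mid-length
- tray_jumbo: the longest of four grey plastic pen trays, fixed to the desk: 178 mm long (x) x 50 wide (y), inside 170 x 42, for the 150 mm pen with 10 mm spare at each end and 8 at each side. Floor 3 mm and rim 12 mm above the desk; both long sides have the rim cut away to the floor over the middle 60 mm, for the fingers. Origin: centre of the underside; x along the tray
- tray_large: the second longest of four grey plastic pen trays, fixed to the desk: 153 mm long (x) x 50 wide (y), inside 145 x 42, for the 125 mm pen with 10 mm spare at each end and 8 at each side. Floor 3 mm and rim 12 mm above the desk; both long sides have the rim cut away to the floor over the middle 60 mm, for the fingers. Origin: centre of the underside; x along the tray
- tray_medium: the second shortest of four grey plastic pen trays, fixed to the desk: 128 mm long (x) x 50 wide (y), inside 120 x 42, for the 100 mm pen with 10 mm spare at each end and 8 at each side. Floor 3 mm and rim 12 mm above the desk; both long sides have the rim cut away to the floor over the middle 60 mm, for the fingers. Origin: centre of the underside; x along the tray
- tray_mini: the shortest of four grey plastic pen trays, fixed to the desk: 103 mm long (x) x 50 wide (y), inside 95 x 42, for the 75 mm pen with 10 mm spare at each end and 8 at each side. Floor 3 mm and rim 12 mm above the desk; both long sides have the rim cut away to the floor over the middle 60 mm, for the fingers. Origin: centre of the underside; x along the tray
- eraser: small loose white eraser in a card sleeve, 45 x 18 x 12 mm; origin centre of underside, x along its length. A bystander, to be left alone
- sharpener: small loose green pencil sharpener, 26 x 16 x 11 mm; origin centre of underside. A bystander, to be left alone. A loose black binder clip of like size, not listed or judged, lies about likewise; notebooks, stapler, pencil cup (200 mm high with pencils), glue, felt pens and tape are fixed beyond x = 0.75 or |y| = 0.46
Mind the look-alikes: they are no part of the job. Leave any pink or purple look-alike of the pen_large alone.

How it is judged (in metres and radians):
At the end, for the whole second after the job is handed in: Every highlighter lies flat, clip side up, on the floor of the tray made for its length: centre within 13 mm along and 11 mm across of the tray's centre, underside less than 6 mm above the tray's, within 0.30 rad of its direction (either way round), tilt under 0.12 rad, at rest, released (x of pen_jumbo in the frame of tray_jumbo between -0.013 and 0.013 m and y of pen_jumbo in the frame of tray_jumbo between -0.011 and 0.011 m and z of pen_jumbo in the frame of tray_jumbo below 0.006 m and angle between the x axis of pen_jumbo and the x axis of tray_jumbo, either way round below 0.3 rad and angle between the z axis of pen_jumbo and the z axis of tray_jumbo, either way round below 0.12 rad and linear speed of each of pen_jumbo, pen_large, pen_medium, pen_mini below 0.02 m/s and contact force between each of pen_jumbo, pen_large, pen_medium, pen_mini and the fingers below 0.1 N and x of pen_large in the frame of tray_large between -0.013 and 0.013 m and y of pen_large in the frame of tray_large between -0.011 and 0.011 m and z of pen_large in the frame of tray_large below 0.006 m and angle between the x axis of pen_large and the x axis of tray_large, either way round below 0.3 rad and angle between the z axis of pen_large and the z axis of tray_large, either way round below 0.12 rad and x of pen_medium in the frame of tray_medium between -0.013 and 0.013 m and y of pen_medium in the frame of tray_medium between -0.011 and 0.011 m and z of pen_medium in the frame of tray_medium below 0.006 m and angle between the x axis of pen_medium and the x axis of tray_medium, either way round below 0.3 rad and angle between the z axis of pen_medium and the z axis of tray_medium, either way round below 0.12 rad and x of pen_mini in the frame of tray_mini between -0.013 and 0.013 m and y of pen_mini in the frame of tray_mini between -0.011 and 0.011 m and z of pen_mini in the frame of tray_mini below 0.006 m and angle between the x axis of pen_mini and the x axis of tray_mini, either way round below 0.3 rad and angle between the z axis of pen_mini and the z axis of tray_mini, either way round below 0.12 rad); the robot touches nothing.
It fails at once if the eraser is pushed more than 25 mm from where it lay (distance of eraser from where it was at the start of the episode above 0.025 m).
It fails at once if the sharpener is pushed more than 25 mm from where it lay (distance of sharpener from where it was at the start of the episode above 0.025 m).
It also fails if it takes over 104 s, if anything falls off the work surface, if the arm or the gripper's body presses on something with over 40 N, if the wrist force passes 120 N, or if a joint passes its speed limit or range.

### The arm

A 6-joint arm with a two-finger parallel gripper is mounted at the origin on the work surface. World frame = base frame: x ahead of the robot, y to its left, z up, the work surface at z = 0. Lengths are in m, angles in degrees, forces in N, time in s.
With the tool pointing down it reaches from about 0.4 to 0.825 m from the base axis. Payload 7 kg.
Tool frame: the origin (TCP) lies between the finger pads; the fingertips stand 11 mm ahead of it and the grasp point (between the pads) lies 8 mm behind it; z points along the fingers, y is the direction in which the jaws open and shut (so a half turn about z gives the same grasp; the last joint's range is limited). The gripper opens to 88 mm and grips with 3 to 60 N. Pads are 19 mm wide; open, the fingers measure 130 mm over their backs; the gripper's body (78 mm by 193 mm) begins 47 mm behind the grasp point.
Start: joints at [-60.613, 20.546, 0.682, 0, -70.136, -16.507], TCP at [0.15, -0.658, 0.238] pointing down, gripper open.
Joint ranges: [-176.03, 176.03], [-82.01, 121.73], [-58.28, 71.71], [-173.87, 95.51], [-174.79, -0.11], [-173.66, 173.66]. Speed limits (degrees/s): [136.94, 136.94, 172.46, 180, 180, 180].

### API

Orientations are given as [roll, pitch, yaw] about the fixed x, y, z axes, in that order (R = Rz(yaw) Ry(pitch) Rx(roll)).
In Python, from plant import r gives the robot as it stands.
- The arm moves only by the shell command python3 -m inch 'ROWS' [OPENING] [FORCE]. ROWS is JSON, a list of rows, each an object of numbers: "x", "y", "z": the shift along the tool's x, y, z as a fraction of full scale; "yaw": the turn about the tool's z as a fraction of full scale. In form: [{"x": .., "y": .., "z": .., "yaw": ..}, ...]. A call has 1 to 5 rows; each row shifts and turns the pose as measured when the row begins, along the tool's axes as they then stand; what a row does not reach is not made up. Full scale, the value 1, is 0.025 m for a shift and 4 degrees for a turn. A row lasts 1/12 s, in which the tool goes at most 41.7 mm and 7.16 degrees, less where a joint would pass 70% of its speed; a pose out of reach is approached as far as the arm can. A call with a number of a shift or a turn outside -1 to 1 is refused whole. A call with a gripper value outside its range is refused whole. OPENING is the opening, from -1 (shut) to 1 (fully open), set as the call begins (- or left out, the last holds). The fingers move at their own pace and stop on an object; FORCE is the grip in N (left out, the last holds). Time passes only in rows, so rows that do not move let the fingers close. It gives the time, the measured TCP pose, the force and the opening at its end, in the units of the state.
- r.get_state(): the state, without advancing time (a new reading comes with each control period).
- r.capture(name): name is "side" or "top"; returns (picture, depth): 400x640x3 uint8, red, green, blue; 400x640 float32, m along the optical axis (not along the pixel's ray), 0 where there is no reading.
- r.camera_info(name): a dict with "mtx" (3x3 intrinsics, pixels), "k1" (the pictures are not rectified: a ray, as slopes to the right and down, at radius r is drawn at 1 + k1 r^2 times it, then the intrinsics apply), "pose" (4x4, takes a point from camera to world coordinates). Camera axes: x right, y down, z forward; pixel columns grow to the right and rows downward; lengths in m; the calibration is good to about 2 mm. A picture is of the moment at which its call begins. camera_info takes no time and is no camera call.
- r.close_job(): hands the job in, once; it reports no verdict.
The state is a dict: "time_s": time; "joints": joint angles; "qd": joint speeds; "joint_torque": joint torques, N m; "tcp_pos": TCP position; "eef_rot": TCP orientation; "contact_force": force on the tool from outside, world axes, zero at the start; "moment": the same for the moment, N m; "gripper_width": finger opening in m.
Only numpy, scipy, OpenCV 4.12 (cv2) and the standard library are available. Lean on these libraries where they do the work, as an engineer would, in place of code of your own. Each camera call takes 0.05 s, during which the arm holds its last target. There are 200 camera calls.

## Working session

There is one attempt and no reset: what is moved stays moved. The work goes in short steps, Python scripts to look and compute and a shell command to move; the robot and the scene stay as the last step left them, time stands still between calls to the robot, and variables do not carry over. Pictures are saved under pics/ and viewed, about 12 in all and at most 16, crops included, and the job is handed in when it is done.

```bash
ls; mkdir -p pics
python3 - <<'E'
from plant import r
import cv2
print(r.get_state())
for n in("top","side"):
    i=r.camera_info(n);print(n,i)
    p,d=r.capture(n);cv2.imwrite(f"pics/{n}0.png",p[:,:,::-1])
    import numpy as np;np.savez(f"pics/{n}0.npz",p=p,d=d)
E
```

```text
pics
{'time_s': 0.0, 'joints': array([-6.06150650e+01,  2.05919449e+01,  6.33286246e-01, -2.15232494e-02,
       -7.01367568e+01, -1.65052287e+01]), 'qd': array([ 0.05264657,  0.04707951, -0.00206937,  0.01633986, -0.01178658,
       -0.05151106]), 'joint_torque': array([-3.05928961e-05, -5.82722640e+01,  2.93055940e+01,  6.99694321e+00,
        6.80347293e-03, -1.70673679e-04]), 'tcp_pos': array([ 0.15031304, -0.6575528 ,  0.23660881]), 'eef_rot': array([ 1.79902767e+02, -7.71125043e-03, -1.67127617e+02]), 'contact_force': array([ 0.61924271, -0.83504559,  0.13928596]), 'moment': array([-0.02795541,  0.00742885, -0.02765424]), 'gripper_width': 0.08757131463192092}
top {'mtx': array([[493.22925287,   0.        , 327.30241874],
       [  0.        , 493.22925287, 202.64730449],
       [  0.        ,   0.        ,   1.        ]]), 'k1': 0.052580024223618904, 'pose': array([[-0.01724146, -0.98983174,  0.14119438,  0.22896352],
       [-0.99977279,  0.01529713, -0.01484446,  0.07061536],
       [ 0.01253365, -0.14141824, -0.98987059,  1.48259483],
       [ 0.        ,  0.        ,  0.        ,  1.        ]])}
side {'mtx': array([[440.49707975,   0.        , 319.9745074 ],
       [  0.        , 440.49707975, 199.55023488],
       [  0.        ,   0.        ,   1.        ]]), 'k1': 0.00418265722747369, 'pose': array([[-0.89026609, -0.29682113,  0.34543234, -0.03995822],
       [-0.45532392,  0.56287909, -0.68981683,  0.98588323],
       [ 0.01031557, -0.77140414, -0.63626192,  0.91290746],
       [ 0.        ,  0.        ,  0.        ,  1.        ]])}
```

View pics/top0.png

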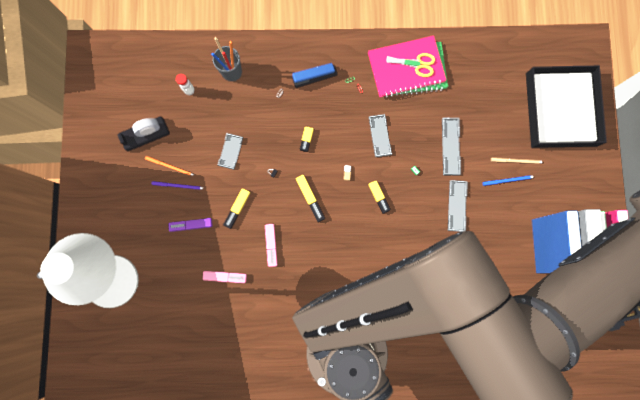

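View pics/side0.png

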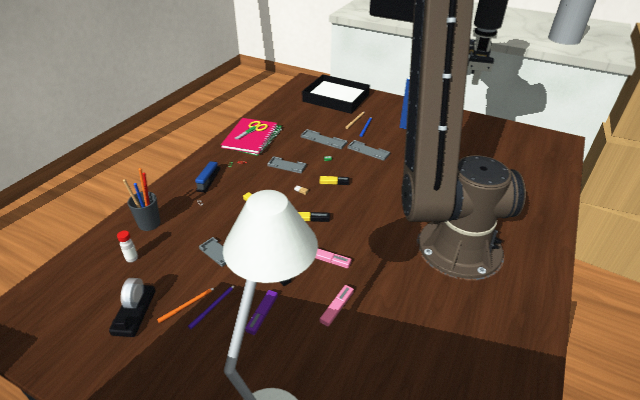

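The top view shows the pens at about (307,138), (310,197), (237,207) and (378,196). The trays are at (231,151), (380,135), (452,146) and (458,205). The eraser is at (347,172), the sharpener at (416,170) and the clip at (272,172). Next I'll measure them.

```bash
cat > h.py <<'E'
import numpy as np,cv2
from plant import r
def cast(uv,z,name="top"):
    i=r.camera_info(name);K=i["mtx"];k=i["k1"];T=i["pose"]
    d=(np.asarray(uv,float).reshape(-1,2)-[K[0,2],K[1,2]])/K[0,0]
    s=d.copy()
    for _ in range(8): s=d/(1+k*(s**2).sum(1,keepdims=True))
    w=np.c_[s,np.ones(len(s))]@T[:3,:3].T
    return (T[:3,3]+w*((z-T[2,3])/w[:,2:]))[:,:2]
def rect(mask,z,name="top"):
    c=max(cv2.findContours(mask,cv2.RETR_EXTERNAL,cv2.CHAIN_APPROX_NONE)[0],key=len)
    q=cv2.convexHull((cast(c,z,name)*1000).astype(np.float32))
    (x,y),(w,h),a=cv2.minAreaRect(q)
    if w<h: w,h,a=h,w,a+90
    return x,y,w,h,(a+90)%180-90
def window(img,uv,s):
    m=np.zeros(img.shape[:2],np.uint8);u,v=uv;m[max(0,v-s):v+s,max(0,u-s):u+s]=255;return m
def masks(p):
    H=cv2.cvtColor(p,cv2.COLOR_RGB2HSV)
    yel=cv2.inRange(H,(22,120,90),(35,255,255))
    grey=cv2.inRange(H,(0,0,70),(180,60,220))
    blk=cv2.inRange(H,(0,0,0),(180,255,52))
    return yel,grey,blk,H
E
python3 - <<'E'
from h import *
p=np.load("pics/top0.npz")["p"];yel,grey,blk,H=masks(p)
for n,uv,s in[("mini",(307,138),18),("jumbo",(310,197),28),("large",(237,207),24),("medium",(378,196),22)]:
    w=window(p,uv,s);y=rect(yel&w,.018);m=cv2.morphologyEx((yel|blk)&w,cv2.MORPH_CLOSE,np.ones((3,3)))
    print("pen",n,"yel",np.round(y,1),"all",np.round(rect(m,.018),1))
for n,uv,s in[("mini",(231,151),24),("medium",(380,135),27),("jumbo",(452,146),34),("large",(458,205),30)]:
    m=cv2.morphologyEx(grey&window(p,uv,s),cv2.MORPH_CLOSE,np.ones((5,5)))
    print("tray",n,np.round(rect(m,.012),1))
for n,uv in[("er",(347,172)),("sh",(416,170)),("clip",(272,172)),("pink",(271,245))]: print(n,cast(uv,.01))
o=cv2.resize(p[110:250,210:480],None,fx=2.9,fy=2.9,interpolation=cv2.INTER_CUBIC)
b=cv2.resize((blk|yel)[110:250,210:480],None,fx=2.9,fy=2.9)
cv2.imwrite("pics/crop0.png",o[:,:,::-1])
for n,u,v in[("m",307,148),("m",303,148),("j",318,212),("l",231,221),("dsk",330,230)]:print(n,H[v,u])
E
```

```text
pen mini yel [643.4  96.   39.4   8.4 -24.6] all [ 6.524e+02  1.192e+02  4.090e+01  6.100e+00 -6.000e-01]
pen jumbo yel [474.1 120.2  91.2  24.3  38.1] all [474.1 120.2  91.2  24.3  38.1]
pen large yel [446.7 310.5  76.   29.4 -27.4] all [432.1 318.1 109.1  29.4 -27.4]
pen medium yel [ 451.4 -100.4   39.    19.5   66.1] all [ 451.9 -101.9   38.6   22.5   73.6]
tray mini [603.  341.6 105.2  54.6 -15.3]
tray medium [ 645.9 -116.3  131.    53.5    7.6]
tray jumbo [ 610.  -332.2  179.1   54.6   -1.5]
tray large [ 420.  -348.5  163.9   73.8   -0.8]
er [[ 0.53230601 -0.01304735]]
sh [[ 0.53527832 -0.2233673 ]]
clip [[0.53559015 0.21481336]]
pink [[0.31445811 0.21806164]]
m [128  18  58]
m [ 98  11 187]
j [ 98  13 223]
l [108  13 100]
dsk [ 10 131 156]
```

View pics/crop0.png

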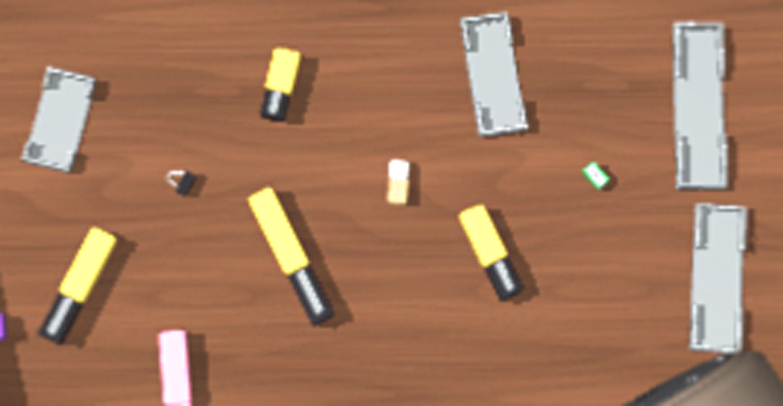

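```bash
cat >> h.py <<'E'
def penmask(p):
    H=cv2.cvtColor(p,cv2.COLOR_RGB2HSV)
    return cv2.inRange(H,(19,60,120),(40,255,255)),cv2.inRange(H,(0,0,0),(180,75,255))
def biggest(m):
    n,l,s,_=cv2.connectedComponentsWithStats(m);k=1+np.argmax(s[1:,4]);return (l==k).astype(np.uint8)*255
def pen(p,uv,s,L,z=.018,name="top"):
    y,c=penmask(p);w=window(p,uv,s)
    a=biggest(cv2.morphologyEx((y|c)&w,cv2.MORPH_OPEN,np.ones((2,2))))
    return np.round(rect(biggest(y&w),z,name),1),np.round(rect(a,z,name),1)
E
python3 - <<'E'
from h import *
p=np.load("pics/top0.npz")["p"]
for n,uv,s,L in[("mini",(307,138),18,75),("jumbo",(310,197),28,150),("large",(237,207),24,125),("medium",(378,196),22,100)]:
    print(n,*pen(p,uv,s,L))
w=np.zeros(p.shape[:2],np.uint8);w[175:230,440:475]=255
print("tl",np.round(rect(biggest(masks(p)[1]&w),.012),1))
E
```

```text
mini [650.9 106.2  48.1  29.7 -14.4] [633.9 106.7  76.7  29.7 -14.3]
jumbo [480.2 112.7  92.8  28.4  25.6] [451.   97.2 150.5  28.4  25.6]
large [447.2 310.1  77.7  30.9 -26.1] [423.5 317.2 123.7  30.9 -26.1]
medium [472.4 -99.   62.4  30.3  23.2] [ 451.7 -109.4  100.8   30.3   23.2]
tl [ 426.5 -342.2  151.    55.    -5.4]
```

```bash
cat >> h.py <<'E'
def plan(x,y,z,yaw):
    "remaining units (tool axes, mid-yaw) to a target in mm/deg"
    s=r.get_state();p=s["tcp_pos"]*1000;c=s["eef_rot"][2];dy=(yaw-c+90)%180-90
    t=np.radians(c+dy/2);d=np.array([x,y,z])-p
    print("t%.2f"%s["time_s"],"pos",p.round(1),"rpy",s["eef_rot"].round(1),"w%.3f"%s["gripper_width"],"F",s["contact_force"].round(1))
    print("units x %.2f y %.2f z %.2f yaw %.2f"%((d[0]*np.cos(t)+d[1]*np.sin(t))/25,(d[0]*np.sin(t)-d[1]*np.cos(t))/25,-d[2]/25,-dy/4))
E
python3 -m inch '[{"x":-0.8,"y":0.9,"yaw":-0.12},{"x":-0.8,"y":0.9,"yaw":-0.12},{"x":-0.8,"y":0.9,"yaw":-0.12},{"x":-0.8,"y":0.9,"yaw":-0.12},{"x":-0.8,"y":0.9,"yaw":-0.12}]' 1 20
python3 -c "
from h import *;plan(452,-109,90,23)"
```

```text
t0.10 pos [ 150.4 -657.6  236.7] rpy [ 179.9   -0.  -167.1] w0.088 F [-0.8 -0.1 -0.7]
units x -18.24 y 17.16 z 5.87 yaw -2.53validation failed for argument at $[0]...
```

```bash
python3 -m inch '[{"x":-0.8,"y":0.8,"z":0.2,"yaw":-0.1},{"x":-0.8,"y":0.8,"z":0.2,"yaw":-0.1},{"x":-0.8,"y":0.8,"z":0.2,"yaw":-0.1},{"x":-0.8,"y":0.8,"z":0.2,"yaw":-0.1},{"x":-0.8,"y":0.8,"z":0.2,"yaw":-0.1}]' 1 20
python3 -c "
from h import *;plan(452,-109,90,23)"
```

```text
time_s: 0.52
tcp_pos: [0.1973, -0.5543, 0.2165]
eef_rot: [-179.3, -2.8, -166.3]
contact_force: [-90.8, -68.2, 6.9]
gripper_width: 0.0877
t0.52 pos [ 197.3 -554.3  216.5] rpy [-179.3   -2.8 -166.3] w0.088 F [-90.8 -68.2   6.9]
units x -15.27 y 13.70 z 5.06 yaw -2.33
```

```bash
python3 -c "
from h import *;plan(452,-109,90,23)
p,d=r.capture('side');cv2.imwrite('pics/s1.png',p[:,:,::-1]);plan(452,-109,90,23)
import pprint;print(r.get_state())"
```

```text
t0.52 pos [ 197.3 -554.3  216.5] rpy [-179.3   -2.8 -166.3] w0.088 F [-90.8 -68.2   6.9]
units x -15.27 y 13.70 z 5.06 yaw -2.33
t0.57 pos [ 196.8 -549.8  216.2] rpy [-179.6   -2.8 -166.3] w0.088 F [-65.  -16.5  25.2]
units x -15.24 y 13.53 z 5.05 yaw -2.34
{'time_s': 0.5667, 'joints': array([-49.37344324,  12.84941054, -14.28134386,   2.983991  ,
       -63.75845162, -28.30471145]), 'qd': array([-1.58507927, -0.1000473 ,  3.15240191, -8.50078523, -6.41205797,
        7.56796268]), 'joint_torque': array([ 40.27929783, -26.66098416,  32.5033021 , -12.0217824 ,
         8.50812346,   4.35657308]), 'tcp_pos': array([ 0.19676968, -0.54984738,  0.21620894]), 'eef_rot': array([-179.55060455,   -2.77427397, -166.34863511]), 'contact_force': array([-65.00808482, -16.49053099,  25.20916998]), 'moment': array([-7.99677412, 22.89057958, -4.15040322]), 'gripper_width': 0.08784648533298373}
```

View pics/s1.png

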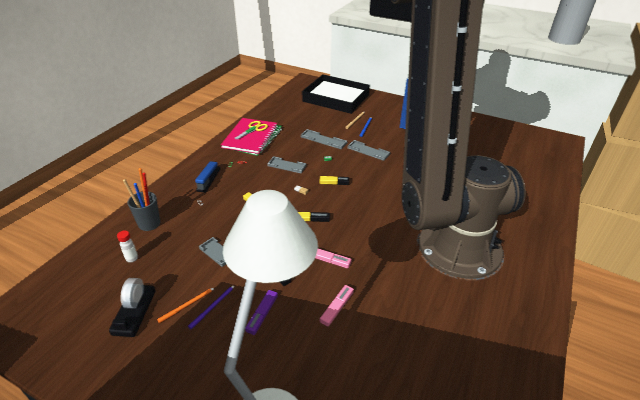

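```bash
python3 -c "
from h import *
p,d=r.capture('top');cv2.imwrite('pics/t1.png',p[:,:,::-1]);plan(452,-109,90,23)
i=r.camera_info('top');T=i['pose'];K=i['mtx']
q=np.load('pics/top0.npz');D=q['d']
for n,D in(('0',q['d']),('1',d)):
  for uv in((550,240),(575,230),(590,235),(605,225),(620,217),(560,260),(600,250)):
    z=D[uv[1],uv[0]];c=np.array([(uv[0]-K[0,2])/K[0,0]*z,(uv[1]-K[1,2])/K[1,1]*z,z,1]);print(n,uv,(T@c)[:3].round(3))
"
```

```text
t0.62 pos [ 196.9 -549.   216.3] rpy [-179.7   -2.6 -166.3] w0.087 F [-66.9 -26.6  18.2]
units x -15.23 y 13.49 z 5.05 yaw -2.32
0 (550, 240) [ 0.31  -0.572  0.109]
0 (575, 230) [ 0.329 -0.593  0.208]
0 (590, 235) [ 0.314 -0.621  0.227]
0 (605, 225) [ 0.342 -0.685  0.188]
0 (620, 217) [ 0.36  -0.711  0.214]
0 (560, 260) [ 0.253 -0.572  0.156]
0 (600, 250) [ 0.258 -0.371  0.704]
1 (550, 240) [ 0.275 -0.294  0.704]
1 (575, 230) [ 0.292 -0.349  0.676]
1 (590, 235) [ 0.285 -0.384  0.657]
1 (605, 225) [ 0.305 -0.433  0.619]
1 (620, 217) [ 0.318 -0.458  0.625]
1 (560, 260) [ 0.243 -0.302  0.714]
1 (600, 250) [ 0.262 -0.442  0.58 ]
```

View pics/t1.png

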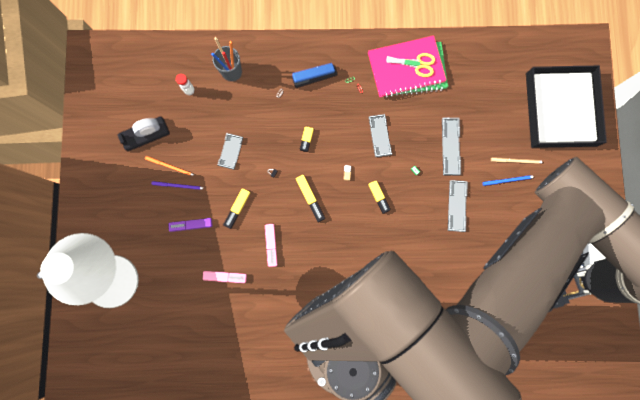

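The robot hit the row of books at about x 0.25–0.36, y −0.55 to −0.71, which stands up to 0.23 m high. I didn't account for it in the first move. I'll back off toward −x, then go up and over.

```bash
python3 -m inch '[{"x":0.4,"y":-0.1,"z":0,"yaw":0},{"x":0.3,"y":0,"z":-0.3,"yaw":0},{"x":0,"y":0,"z":-0.8,"yaw":0},{"x":0,"y":0,"z":-0.8,"yaw":0}]' 1 20
python3 -c "
from h import *;plan(452,-109,300,23)"
```

```text
time_s: 0.95
tcp_pos: [0.1701, -0.554, 0.2632]
eef_rot: [179.8, -3.2, -166.9]
contact_force: [0.6, -1.1, 1.0]
gripper_width: 0.0874
t0.95 pos [ 170.1 -554.   263.2] rpy [ 179.8   -3.2 -166.9] w0.087 F [ 0.6 -1.1  1. ]
units x -16.24 y 13.43 z -1.47 yaw -2.47
```

```bash
cat >> h.py <<'E'
from scipy.spatial.transform import Rotation as Ro
def plan(x,y,z,yaw):
    s=r.get_state();p=s["tcp_pos"]*1000;e=s["eef_rot"];dy=(yaw-e[2]+90)%180-90
    u=Ro.from_euler("xyz",[e[0],e[1],e[2]+dy/2],degrees=True).as_matrix().T@(np.array([x,y,z])-p)/25
    print("t%.2f"%s["time_s"],"pos",p.round(1),"rpy",e.round(1),"w%.3f"%s["gripper_width"],"F",s["contact_force"].round(1))
    print("units x %.2f y %.2f z %.2f yaw %.2f"%(*u,-dy/4))
E
python3 -m inch '[{"x":0,"y":0,"z":-0.9,"yaw":0},{"x":0,"y":0,"z":-0.9,"yaw":0},{"x":-0.2,"y":0.4,"z":-0.2,"yaw":0},{"x":-0.4,"y":0.8,"z":0,"yaw":0},{"x":-0.4,"y":0.8,"z":0,"yaw":0}]' 1 20
python3 -m inch '[{"x":-0.5,"y":0.9,"z":0,"yaw":-0.1},{"x":-0.5,"y":0.9,"z":0,"yaw":-0.1},{"x":-0.5,"y":0.9,"z":0,"yaw":-0.1},{"x":-0.5,"y":0.9,"z":0,"yaw":-0.1},{"x":-0.5,"y":0.9,"z":0,"yaw":-0.1}]' 1 20
python3 -c "
from h import *;plan(452,-109,90,23)"
```

```text
time_s: 1.37
tcp_pos: [0.1864, -0.5005, 0.3167]
eef_rot: [179.9, -3.1, -167.1]
contact_force: [0.9, 1.0, 0.4]
gripper_width: 0.0876
time_s: 1.78
tcp_pos: [0.2213, -0.3693, 0.3113]
eef_rot: [179.6, -3.1, -165.1]
contact_force: [1.1, 1.4, 0.9]
gripper_width: 0.0875
t1.78 pos [ 221.3 -369.3  311.3] rpy [ 179.6   -3.1 -165.1] w0.088 F [1.1 1.4 0.9]
units x -12.57 y 6.79 z 8.24 yaw -2.02
```

```bash
python3 -m inch '[{"x":-0.9,"y":0.4,"z":0.3,"yaw":-0.15},{"x":-0.9,"y":0.4,"z":0.5,"yaw":-0.15},{"x":-0.9,"y":0.4,"z":0.5,"yaw":-0.15},{"x":-0.9,"y":0.4,"z":0.5,"yaw":-0.15},{"x":-0.9,"y":0.4,"z":0.5,"yaw":-0.15}]'
python3 -m inch '[{"x":-0.9,"y":0.5,"z":0.6,"yaw":-0.15},{"x":-0.9,"y":0.5,"z":0.6,"yaw":-0.15},{"x":-0.9,"y":0.5,"z":0.6,"yaw":-0.15},{"x":-0.9,"y":0.5,"z":0.6,"yaw":-0.15},{"x":-0.9,"y":0.5,"z":0.6,"yaw":-0.15}]'
python3 -c "
from h import *;plan(452,-109,90,23)"
```

```text
time_s: 2.2
tcp_pos: [0.3144, -0.2826, 0.2494]
eef_rot: [179.7, -2.5, -161.9]
contact_force: [0.5, -0.2, 0.7]
gripper_width: 0.0877
time_s: 2.62
tcp_pos: [0.3994, -0.1792, 0.1665]
eef_rot: [179.5, -2.3, -158.6]
contact_force: [0.7, -0.5, 0.5]
gripper_width: 0.0878
t2.62 pos [ 399.4 -179.2  166.5] rpy [ 179.5   -2.3 -158.6] w0.088 F [ 0.7 -0.5  0.5]
units x -3.13 y 1.78 z 2.95 yaw -0.40
```

```bash
python3 -m inch '[{"x":-0.8,"y":0.45,"z":0.7,"yaw":-0.1},{"x":-0.8,"y":0.45,"z":0.7,"yaw":-0.1},{"x":-0.7,"y":0.4,"z":0.7,"yaw":-0.1},{"x":-0.5,"y":0.2,"z":0.6,"yaw":0},{"x":-0.1,"y":0,"z":0,"yaw":0}]'
python3 -c "
from h import *;plan(452,-109,13,23)
p,d=r.capture('side');np.savez('pics/s2.npz',p=p,d=d);cv2.imwrite('pics/s2.png',cv2.resize(p[120:280,200:440],None,fx=3,fy=3)[:,:,::-1])"
```

```text
time_s: 3.03
tcp_pos: [0.4515, -0.1089, 0.0903]
eef_rot: [179.3, -2.4, -157.0]
contact_force: [0.4, -0.3, -0.6]
gripper_width: 0.0874
t3.03 pos [ 451.5 -108.9   90.3] rpy [ 179.3   -2.4 -157. ] w0.087 F [ 0.4 -0.3 -0.6]
units x -0.15 y -0.05 z 3.09 yaw -0.00
```

View pics/s2.png

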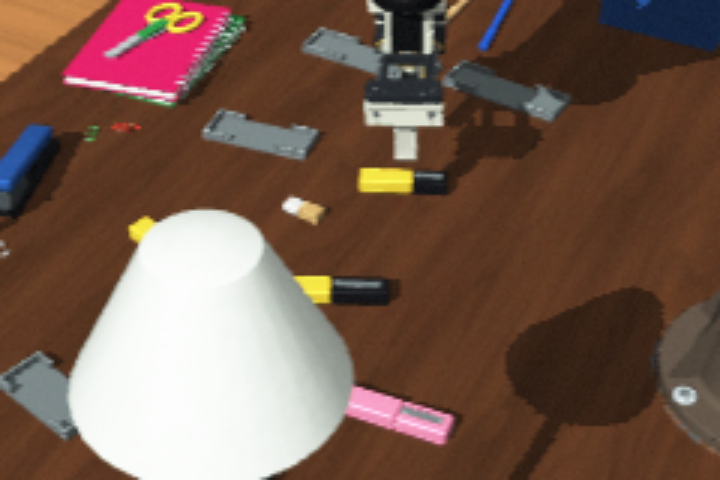

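The side view shows the fingers over the middle of the medium pen at (405,180). Next: lower, grip, lift.

```bash
python3 -m inch '[{"x":-0.1,"y":0,"z":0.7,"yaw":0},{"x":0,"y":0,"z":0.8,"yaw":0},{"x":0,"y":0,"z":0.7,"yaw":0},{"x":0,"y":0,"z":0.6,"yaw":0},{"x":0,"y":0,"z":0.2,"yaw":0}]'
python3 -c "
from h import *;plan(452,-109,13,23)"
python3 -m inch '[{"x":0,"y":0,"z":0,"yaw":0},{"x":0,"y":0,"z":0,"yaw":0},{"x":0,"y":0,"z":0,"yaw":0},{"x":0,"y":0,"z":0,"yaw":0}]' -1 20
python3 -c "
from h import *;plan(646,-116,60,7.6)"
```

```text
time_s: 3.5
tcp_pos: [0.4531, -0.1091, 0.0189]
eef_rot: [179.5, -1.9, -156.9]
contact_force: [0.2, -0.3, -0.9]
gripper_width: 0.0873
t3.50 pos [ 453.1 -109.1   18.9] rpy [ 179.5   -1.9 -156.9] w0.087 F [ 0.2 -0.3 -0.9]
units x 0.03 y 0.02 z 0.24 yaw 0.03
time_s: 3.83
tcp_pos: [0.4532, -0.1101, 0.0214]
eef_rot: [179.5, -1.8, -156.9]
contact_force: [0.1, 0.4, 0.5]
gripper_width: 0.0665
t3.83 pos [ 453.2 -110.1   21.4] rpy [ 179.5   -1.8 -156.9] w0.066 F [0.1 0.4 0.5]
units x -7.32 y -2.25 z -1.80 yaw 3.87
```

```bash
python3 -m inch '[{"x":0,"y":0,"z":0.3,"yaw":0},{"x":0,"y":0,"z":0,"yaw":0},{"x":0,"y":0,"z":0,"yaw":0},{"x":0,"y":0,"z":0,"yaw":0},{"x":0,"y":0,"z":0,"yaw":0}]' -1 20
python3 -m inch '[{"x":0,"y":0,"z":0,"yaw":0},{"x":0,"y":0,"z":0,"yaw":0},{"x":0,"y":0,"z":0,"yaw":0},{"x":0,"y":0,"z":0,"yaw":0}]' -1 20
python3 -c "
from h import *;plan(452,-109,13,23);plan(646,-116,60,7.6)"
```

```text
time_s: 4.25
tcp_pos: [0.4546, -0.11, 0.0155]
eef_rot: [179.6, -1.6, -156.9]
contact_force: [-0.1, -0.5, -0.2]
gripper_width: 0.0332
time_s: 4.58
tcp_pos: [0.4546, -0.1099, 0.0155]
eef_rot: [179.6, -1.6, -156.9]
contact_force: [0.7, -0.4, -0.5]
gripper_width: 0.0261
t4.58 pos [ 454.6 -109.9   15.5] rpy [ 179.6   -1.6 -156.9] w0.026 F [ 0.7 -0.4 -0.5]
units x 0.08 y 0.07 z 0.10 yaw 0.02
t4.58 pos [ 454.6 -109.9   15.5] rpy [ 179.6   -1.6 -156.9] w0.026 F [ 0.7 -0.4 -0.5]
units x -7.27 y -2.24 z -2.00 yaw 3.87
```

```bash
python3 -m inch '[{"x":0,"y":0,"z":-0.7,"yaw":0},{"x":0,"y":0,"z":-0.8,"yaw":0},{"x":-0.5,"y":-0.2,"z":-0.4,"yaw":0.4},{"x":-0.8,"y":-0.2,"z":0,"yaw":0.4},{"x":-0.8,"y":-0.2,"z":0,"yaw":0.4}]'
python3 -m inch '[{"x":-0.8,"y":-0.25,"z":0,"yaw":0.4},{"x":-0.8,"y":-0.25,"z":0,"yaw":0.4},{"x":-0.8,"y":-0.25,"z":0,"yaw":0.4},{"x":-0.8,"y":-0.25,"z":0,"yaw":0.4},{"x":-0.8,"y":-0.25,"z":0,"yaw":0.4}]'
python3 -c "
from h import *;plan(648.5,-115.5,50,7.6)"
```

```text
time_s: 5.0
tcp_pos: [0.5068, -0.1052, 0.0629]
eef_rot: [179.6, -1.9, -161.9]
contact_force: [0.1, 1.2, -0.2]
gripper_width: 0.0257
time_s: 5.42
tcp_pos: [0.616, -0.1094, 0.0603]
eef_rot: [179.9, -1.8, -170.3]
contact_force: [0.1, 0.7, -0.8]
gripper_width: 0.0258
t5.42 pos [ 616.  -109.4   60.3] rpy [ 179.9   -1.8 -170.3] w0.026 F [ 0.1  0.7 -0.8]
units x -1.26 y -0.44 z 0.37 yaw 0.53
```

```bash
python3 -m inch '[{"x":-0.6,"y":-0.2,"z":0.1,"yaw":0.3},{"x":-0.4,"y":-0.15,"z":0.1,"yaw":0.2},{"x":-0.2,"y":-0.1,"z":0,"yaw":0},{"x":0,"y":0,"z":0,"yaw":0}]'
python3 -c "
from h import *;plan(648.5,-115.5,19.5,7.6)
p,d=r.capture('side');np.savez('pics/s3.npz',p=p,d=d)"
```

```text
time_s: 5.75
tcp_pos: [0.6521, -0.1165, 0.0523]
eef_rot: [180.0, -1.9, -172.5]
contact_force: [0.4, -0.8, -0.2]
gripper_width: 0.0257
t5.75 pos [ 652.1 -116.5   52.3] rpy [ 180.    -1.9 -172.5] w0.026 F [ 0.4 -0.8 -0.2]
units x 0.10 y 0.06 z 1.32 yaw -0.01
```

```bash
python3 -m inch '[{"x":0.1,"y":0.05,"z":0.5,"yaw":0},{"x":0.03,"y":0,"z":0.5,"yaw":0},{"x":0,"y":0,"z":0.3,"yaw":0},{"x":0,"y":0,"z":0,"yaw":0}]'
python3 -c "
from h import *;plan(648.5,-115.5,19.5,7.6)
p,d=r.capture('side');cv2.imwrite('pics/s3.png',cv2.resize(p[110:210,250:390],None,fx=5,fy=5)[:,:,::-1])"
```

```text
time_s: 6.13
tcp_pos: [0.6445, -0.1154, 0.0192]
eef_rot: [179.9, -1.9, -172.4]
contact_force: [-0.8, 0.5, -0.3]
gripper_width: 0.0258
t6.13 pos [ 644.5 -115.4   19.2] rpy [ 179.9   -1.9 -172.4] w0.026 F [-0.8  0.5 -0.3]
units x -0.16 y -0.02 z -0.02 yaw 0.00
```

View pics/s3.png

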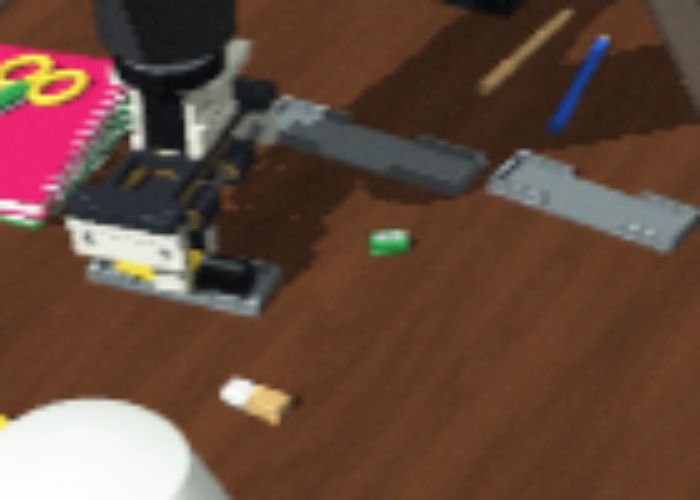

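Medium pen is inside its tray. I'll nudge it 4 mm, release and rise.

```bash
python3 -m inch '[{"x":-0.15,"y":0,"z":0,"yaw":0},{"x":0,"y":0,"z":0.05,"yaw":0}]'
python3 -m inch '[{"x":0,"y":0,"z":0,"yaw":0},{"x":0,"y":0,"z":0,"yaw":0},{"x":0,"y":0,"z":0,"yaw":0},{"x":0,"y":0,"z":0,"yaw":0},{"x":0,"y":0,"z":-0.4,"yaw":0}]' 1 20
python3 -m inch '[{"x":0,"y":0,"z":-0.8,"yaw":0},{"x":0,"y":0,"z":-0.8,"yaw":0},{"x":0,"y":0,"z":-0.4,"yaw":0}]' 1 20
python3 -c "
from h import *;plan(451,97,75,25.6)"
```

```text
time_s: 6.35
tcp_pos: [0.649, -0.1149, 0.0194]
eef_rot: [180.0, -1.8, -172.3]
contact_force: [0.2, -0.4, 0.3]
gripper_width: 0.0254
time_s: 6.77
tcp_pos: [0.6492, -0.1148, 0.0293]
eef_rot: [180.0, -1.8, -172.4]
contact_force: [0.1, 0.4, 0.4]
gripper_width: 0.0536
time_s: 7.02
tcp_pos: [0.6501, -0.1148, 0.0817]
eef_rot: [180.0, -2.0, -172.3]
contact_force: [1.9, -0.5, 0.5]
gripper_width: 0.0738
t7.02 pos [ 650.1 -114.8   81.7] rpy [ 180.    -2.  -172.3] w0.074 F [ 1.9 -0.5  0.5]
units x 5.19 y 10.40 z 0.45 yaw -4.49
```

```bash
python3 -m inch '[{"x":0.4,"y":0.8,"z":0,"yaw":-0.4},{"x":0.45,"y":0.9,"z":0,"yaw":-0.4},{"x":0.45,"y":0.9,"z":0,"yaw":-0.4},{"x":0.45,"y":0.9,"z":0,"yaw":-0.4},{"x":0.45,"y":0.9,"z":0,"yaw":-0.4}]'
python3 -m inch '[{"x":0.45,"y":0.9,"z":0,"yaw":-0.4},{"x":0.45,"y":0.9,"z":0,"yaw":-0.4},{"x":0.45,"y":0.9,"z":0,"yaw":-0.4},{"x":0.45,"y":0.9,"z":0,"yaw":-0.4},{"x":0.4,"y":0.8,"z":0,"yaw":-0.4}]'
python3 -c "
from h import *;plan(451,97,75,25.6)"
```

```text
time_s: 7.43
tcp_pos: [0.5784, -0.0177, 0.0899]
eef_rot: [179.8, -1.4, -164.4]
contact_force: [0.0, 0.4, 0.7]
gripper_width: 0.0874
time_s: 7.85
tcp_pos: [0.4874, 0.0729, 0.0944]
eef_rot: [179.6, -1.0, -155.9]
contact_force: [-0.1, 0.3, 0.3]
gripper_width: 0.0879
t7.85 pos [487.4  72.9  94.4] rpy [ 179.6   -1.  -155.9] w0.088 F [-0.1  0.3  0.3]
units x 0.90 y 1.48 z 0.80 yaw -0.39
```

```bash
python3 -m inch '[{"x":0.4,"y":0.7,"z":0.3,"yaw":-0.3},{"x":0.3,"y":0.5,"z":0.3,"yaw":-0.1},{"x":0.1,"y":0.2,"z":0.2,"yaw":0},{"x":0,"y":0,"z":0,"yaw":0}]'
python3 -c "
from h import *;plan(451,97,13,25.6)
p,d=r.capture('top');cv2.imwrite('pics/t2.png',p[:,:,::-1])
print(pen(p,(237,207),24,0))
w=np.zeros(p.shape[:2],np.uint8);w[175:236,440:480]=255
print('tl',np.round(rect(biggest(masks(p)[1]&w),.012),1))"
```

```text
time_s: 8.18
tcp_pos: [0.4511, 0.1, 0.0776]
eef_rot: [179.5, -0.7, -153.9]
contact_force: [-0.5, -0.6, 0.0]
gripper_width: 0.0874
t8.18 pos [451.1 100.   77.6] rpy [ 179.5   -0.7 -153.9] w0.087 F [-0.5 -0.6  0. ]
units x 0.02 y -0.13 z 2.58 yaw 0.12Traceback (most recent call last):
  File "<string>", line 4, in <module>
    print(pen(p,(237,207),24,0))
          ~~~^^^^^^^^^^^^^^^^^^
  File "h.py", line 32, in pen
    return np.round(rect(biggest(y&w),z,name),1),np.round(rect(a,z,name),1)
                         ~~~~~~~^^^^^
  File "h.py", line 28, in biggest
    n,l,s,_=cv2.connectedComponentsWithStats(m);k=1+np.argmax(s[1:,4]);return (l==k).astype(np.uint8)*255
                                                    ~~~~~~~~~^^^^^^^^^
    return _wrapfunc(a, 'argmax', axis=axis, out=out, **kwds)
    return bound(*args, **kwds)
ValueError: attempt to get argmax of an empty sequence
```

View pics/t2.png

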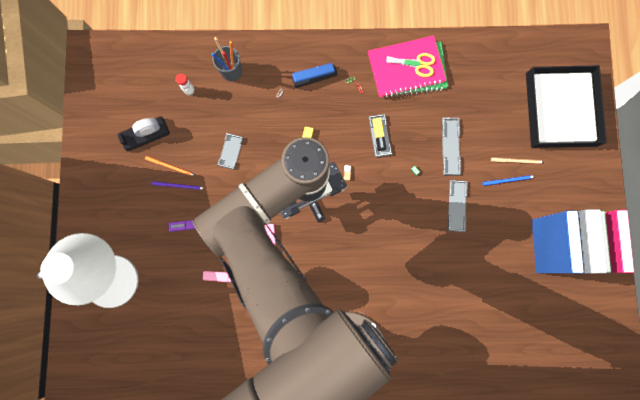

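The medium pen sits centred in its tray at (380,135). The jaws are now over the jumbo pen, whose cap end shows at (318,212).

```bash
python3 -m inch '[{"x":0,"y":-0.1,"z":0.7,"yaw":0.1},{"x":0,"y":0,"z":0.8,"yaw":0},{"x":0,"y":0,"z":0.6,"yaw":0},{"x":0,"y":0,"z":0.2,"yaw":0},{"x":0,"y":0,"z":0,"yaw":0}]'
python3 -c "
from h import *;plan(451,97,14,25.6)"
```

```text
time_s: 8.65
tcp_pos: [0.4585, 0.0981, 0.0217]
eef_rot: [179.6, -0.2, -154.4]
contact_force: [0.5, -0.4, -0.2]
gripper_width: 0.0875
t8.65 pos [458.5  98.1  21.7] rpy [ 179.6   -0.2 -154.4] w0.087 F [ 0.5 -0.4 -0.2]
units x 0.29 y 0.09 z 0.31 yaw -0.01
```

```bash
python3 -m inch '[{"x":0.2,"y":0.05,"z":0.25,"yaw":0},{"x":0.1,"y":0,"z":0.05,"yaw":0},{"x":0,"y":0,"z":0,"yaw":0},{"x":0,"y":0,"z":0,"yaw":0},{"x":0,"y":0,"z":0,"yaw":0}]' -1 25
python3 -m inch '[{"x":0,"y":0,"z":0,"yaw":0},{"x":0,"y":0,"z":0,"yaw":0},{"x":0,"y":0,"z":0,"yaw":0},{"x":0,"y":0,"z":0,"yaw":0},{"x":0,"y":0,"z":0,"yaw":0}]' -1 25
python3 -m inch '[{"x":0,"y":0,"z":0,"yaw":0},{"x":0,"y":0,"z":0,"yaw":0},{"x":0,"y":0,"z":0,"yaw":0}]' -1 25
python3 -c "
from h import *;plan(451,97,14,25.6);plan(610,-332,60,-1.5)"
```

```text
time_s: 9.07
tcp_pos: [0.4526, 0.0956, 0.0157]
eef_rot: [179.6, -0.1, -154.5]
contact_force: [-0.2, -0.6, 0.2]
gripper_width: 0.06
time_s: 9.48
tcp_pos: [0.4536, 0.0964, 0.0172]
eef_rot: [179.5, 0.1, -154.5]
contact_force: [-0.1, 0.1, 0.4]
gripper_width: 0.0263
time_s: 9.73
tcp_pos: [0.4535, 0.0965, 0.0172]
eef_rot: [179.5, 0.1, -154.5]
contact_force: [0.6, -0.0, 0.3]
gripper_width: 0.0258
t9.73 pos [453.5  96.5  17.2] rpy [ 1.795e+02  1.000e-01 -1.545e+02] w0.026 F [ 0.6 -0.   0.3]
units x 0.08 y 0.06 z 0.13 yaw -0.02
t9.73 pos [453.5  96.5  17.2] rpy [ 1.795e+02  1.000e-01 -1.545e+02] w0.026 F [ 0.6 -0.   0.3]
units x -2.56 y -18.05 z -1.86 yaw 6.75
```

```bash
python3 -m inch '[{"x":0,"y":0,"z":-0.8,"yaw":0},{"x":0,"y":0,"z":-0.9,"yaw":0},{"x":-0.1,"y":-0.5,"z":-0.5,"yaw":0.3},{"x":-0.15,"y":-0.9,"z":0,"yaw":0.4},{"x":-0.15,"y":-0.9,"z":0,"yaw":0.4}]'
python3 -m inch '[{"x":-0.15,"y":-0.9,"z":0,"yaw":0.4},{"x":-0.15,"y":-0.9,"z":0,"yaw":0.4},{"x":-0.15,"y":-0.9,"z":0,"yaw":0.4},{"x":-0.15,"y":-0.9,"z":0,"yaw":0.4},{"x":-0.15,"y":-0.9,"z":0,"yaw":0.4}]'
python3 -m inch '[{"x":-0.15,"y":-0.9,"z":0,"yaw":0.4},{"x":-0.15,"y":-0.9,"z":0,"yaw":0.4},{"x":-0.15,"y":-0.9,"z":0,"yaw":0.4},{"x":-0.15,"y":-0.9,"z":0,"yaw":0.4},{"x":-0.15,"y":-0.9,"z":0,"yaw":0.4}]'
python3 -c "
from h import *;plan(612,-331.5,60,-1.5)"
```

```text
time_s: 10.15
tcp_pos: [0.4851, 0.0479, 0.0737]
eef_rot: [179.6, -0.1, -158.7]
contact_force: [-0.3, 0.4, -1.2]
gripper_width: 0.026
time_s: 10.57
tcp_pos: [0.5406, -0.0573, 0.0738]
eef_rot: [179.6, -0.0, -167.0]
contact_force: [-0.2, 0.8, -0.1]
gripper_width: 0.0254
time_s: 10.98
tcp_pos: [0.5792, -0.1707, 0.0716]
eef_rot: [179.6, -0.2, -175.4]
contact_force: [-0.0, 0.7, -0.5]
gripper_width: 0.0257
t10.98 pos [ 579.2 -170.7   71.6] rpy [ 179.6   -0.2 -175.4] w0.026 F [-0.   0.7 -0.5]
units x -1.14 y -6.47 z 0.41 yaw 1.53
```

```bash
python3 -m inch '[{"x":-0.15,"y":-0.9,"z":0,"yaw":0.3},{"x":-0.15,"y":-0.9,"z":0,"yaw":0.3},{"x":-0.15,"y":-0.9,"z":0,"yaw":0.3},{"x":-0.15,"y":-0.9,"z":0,"yaw":0.3},{"x":-0.15,"y":-0.9,"z":0,"yaw":0.2}]'
python3 -m inch '[{"x":-0.15,"y":-0.8,"z":0.1,"yaw":0.1},{"x":-0.1,"y":-0.5,"z":0.1,"yaw":0},{"x":-0.1,"y":-0.2,"z":0.1,"yaw":0},{"x":0,"y":0,"z":0,"yaw":0}]'
python3 -c "
from h import *;plan(612,-331.5,21,-1.5)"
```

```text
time_s: 11.4
tcp_pos: [0.6021, -0.2882, 0.0685]
eef_rot: [179.6, -0.4, 178.7]
contact_force: [0.8, 0.3, -0.9]
gripper_width: 0.0259
time_s: 11.73
tcp_pos: [0.609, -0.3318, 0.058]
eef_rot: [179.6, -0.6, 178.0]
contact_force: [0.7, 0.7, -1.2]
gripper_width: 0.0259
t11.73 pos [ 609.  -331.8   58. ] rpy [179.6  -0.6 178. ] w0.026 F [ 0.7  0.7 -1.2]
units x -0.13 y 0.00 z 1.48 yaw -0.13
```

```bash
python3 -m inch '[{"x":-0.1,"y":0,"z":0.5,"yaw":0},{"x":0,"y":0,"z":0.5,"yaw":0},{"x":0,"y":0,"z":0.2,"yaw":0},{"x":0,"y":0,"z":0,"yaw":0}]'
python3 -c "
from h import *;plan(612,-331.5,21,-1.5)"
```

```text
time_s: 12.07
tcp_pos: [0.6109, -0.3285, 0.0247]
eef_rot: [179.5, -0.7, 178.1]
contact_force: [-0.9, -0.1, 0.0]
gripper_width: 0.0258
t12.07 pos [ 610.9 -328.5   24.7] rpy [179.5  -0.7 178.1] w0.026 F [-0.9 -0.1  0. ]
units x -0.05 y -0.12 z 0.15 yaw -0.11
```

```bash
python3 -m inch '[{"x":-0.05,"y":-0.12,"z":0.15,"yaw":-0.1},{"x":0,"y":0,"z":0.03,"yaw":0}]'
python3 -m inch '[{"x":0,"y":0,"z":0,"yaw":0},{"x":0,"y":0,"z":0,"yaw":0},{"x":0,"y":0,"z":0,"yaw":0},{"x":0,"y":0,"z":0,"yaw":0},{"x":0,"y":0,"z":-0.4,"yaw":0}]' 1 20
python3 -m inch '[{"x":0,"y":0,"z":-0.8,"yaw":0},{"x":0,"y":0,"z":-0.8,"yaw":0},{"x":0,"y":0,"z":-0.4,"yaw":0}]' 1 20
python3 -c "
from h import *
p,d=r.capture('top');cv2.imwrite('pics/t3.png',p[:,:,::-1])
print(pen(p,(237,207),24,0))
w=np.zeros(p.shape[:2],np.uint8);w[175:236,440:480]=255
print('tl',np.round(rect(biggest(masks(p)[1]&w),.012),1))
plan(424,319,75,-26)"
```

```text
time_s: 12.23
tcp_pos: [0.6124, -0.3303, 0.02]
eef_rot: [179.5, -0.7, 178.7]
contact_force: [-0.9, -2.1, 2.8]
gripper_width: 0.0256
time_s: 12.65
tcp_pos: [0.6121, -0.3293, 0.0292]
eef_rot: [179.5, -0.8, 178.7]
contact_force: [0.7, -0.2, -0.2]
gripper_width: 0.0537
time_s: 12.9
tcp_pos: [0.6119, -0.3298, 0.0814]
eef_rot: [179.4, -0.9, 178.7]
contact_force: [0.9, -0.3, 0.9]
gripper_width: 0.0736
(array([447.3, 310.1,  77.6,  30.9, -26.1]), array([423.5, 317.2, 123.7,  30.9, -26.1]))
tl [ 418.2 -330.5  169.    81.2   -3.2]
t12.95 pos [ 612.8 -330.2   83.2] rpy [179.5  -0.8 178.7] w0.078 F [ 0.9 -0.7  1.8]
units x 13.45 y 23.45 z 0.72 yaw 6.19
```

```bash
python3 -m inch '[{"x":0.3,"y":0.6,"z":0,"yaw":0.2},{"x":0.4,"y":0.95,"z":0,"yaw":0.25},{"x":0.4,"y":0.95,"z":0,"yaw":0.25},{"x":0.4,"y":0.95,"z":0,"yaw":0.25},{"x":0.4,"y":0.95,"z":0,"yaw":0.25}]'
python3 -m inch '[{"x":0.45,"y":0.95,"z":0,"yaw":0.25},{"x":0.45,"y":0.95,"z":0,"yaw":0.25},{"x":0.45,"y":0.95,"z":0,"yaw":0.25},{"x":0.45,"y":0.95,"z":0,"yaw":0.25},{"x":0.45,"y":0.95,"z":0,"yaw":0.25}]'
python3 -m inch '[{"x":0.5,"y":0.95,"z":0,"yaw":0.25},{"x":0.5,"y":0.95,"z":0,"yaw":0.25},{"x":0.5,"y":0.95,"z":0,"yaw":0.25},{"x":0.5,"y":0.95,"z":0,"yaw":0.25},{"x":0.5,"y":0.95,"z":0,"yaw":0.25}]'
python3 -m inch '[{"x":0.6,"y":0.95,"z":0,"yaw":0.25},{"x":0.6,"y":0.95,"z":0,"yaw":0.25},{"x":0.6,"y":0.95,"z":0,"yaw":0.25},{"x":0.6,"y":0.95,"z":0,"yaw":0.25},{"x":0.6,"y":0.95,"z":0,"yaw":0.25}]'
python3 -c "
from h import *
plan(424,319,75,-26)"
```

```text
time_s: 13.37
tcp_pos: [0.5722, -0.2192, 0.0868]
eef_rot: [179.6, -0.5, 173.4]
contact_force: [1.1, -0.6, 0.1]
gripper_width: 0.0877
time_s: 13.78
tcp_pos: [0.5317, -0.0882, 0.0889]
eef_rot: [179.6, -0.4, 168.0]
contact_force: [0.7, -0.8, 0.6]
gripper_width: 0.0875
time_s: 14.2
tcp_pos: [0.4974, 0.0481, 0.0915]
eef_rot: [179.5, -0.3, 162.7]
contact_force: [1.0, 0.6, -0.3]
gripper_width: 0.0877
time_s: 14.62
tcp_pos: [0.4635, 0.1915, 0.0947]
eef_rot: [179.3, -0.2, 157.4]
contact_force: [0.7, -0.4, -0.6]
gripper_width: 0.0879
t14.62 pos [463.5 191.5  94.7] rpy [179.3  -0.2 157.4] w0.088 F [ 0.7 -0.4 -0.6]
units x 3.54 y 3.99 z 0.85 yaw 0.85
```

```bash
python3 -m inch '[{"x":0.8,"y":0.9,"z":0.1,"yaw":0.2},{"x":0.8,"y":0.9,"z":0.1,"yaw":0.2},{"x":0.8,"y":0.9,"z":0.2,"yaw":0.2},{"x":0.6,"y":0.6,"z":0.2,"yaw":0.2},{"x":0.3,"y":0.3,"z":0.2,"yaw":0}]'
python3 -m inch '[{"x":0,"y":0,"z":0,"yaw":0}]'
python3 -c "
from h import *
plan(424,319,14,-26)
p,d=r.capture('top');cv2.imwrite('pics/t4.png',p[:,:,::-1])
w=np.zeros(p.shape[:2],np.uint8);w[175:236,440:480]=255
print('tl',np.round(rect(biggest(masks(p)[1]&w),.012),1))
"
```

```text
time_s: 15.03
tcp_pos: [0.4227, 0.3174, 0.0785]
eef_rot: [178.9, -0.2, 154.1]
contact_force: [0.8, 0.5, -1.2]
gripper_width: 0.0879
time_s: 15.12
tcp_pos: [0.4219, 0.3191, 0.0778]
eef_rot: [178.9, -0.2, 154.3]
contact_force: [0.8, -0.8, 0.3]
gripper_width: 0.0877
t15.12 pos [421.9 319.1  77.8] rpy [178.9  -0.2 154.3] w0.088 F [ 0.8 -0.8  0.3]
units x -0.08 y -0.02 z 2.55 yaw 0.06
tl [ 424.3 -342.   154.9   54.8   -5.4]
```

View pics/t4.png

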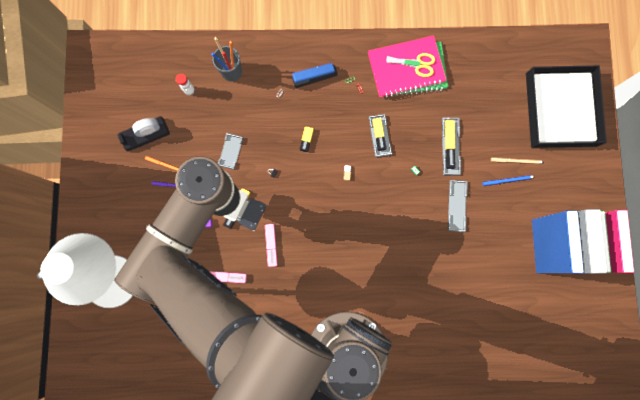

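The jumbo pen is in its tray at (452,146). The gripper is over the large pen, and the large tray now measures 155x55 at (424,−342).

```bash
python3 -m inch '[{"x":0,"y":0,"z":0.7,"yaw":0},{"x":0,"y":0,"z":0.8,"yaw":0},{"x":0,"y":0,"z":0.6,"yaw":0},{"x":0,"y":0,"z":0.2,"yaw":0},{"x":0,"y":0,"z":0,"yaw":0}]'
python3 -c "
from h import *;plan(424,319,14,-26)"
```

```text
time_s: 15.58
tcp_pos: [0.4246, 0.316, 0.0208]
eef_rot: [178.7, -0.1, 154.2]
contact_force: [-0.4, 0.2, -0.1]
gripper_width: 0.0877
t15.58 pos [424.6 316.   20.8] rpy [ 1.787e+02 -1.000e-01  1.542e+02] w0.088 F [-0.4  0.2 -0.1]
units x 0.07 y 0.09 z 0.28 yaw 0.05
```

```bash
python3 -m inch '[{"x":0.05,"y":0.1,"z":0.25,"yaw":0},{"x":0,"y":0,"z":0.05,"yaw":0},{"x":0,"y":0,"z":0,"yaw":0},{"x":0,"y":0,"z":0,"yaw":0},{"x":0,"y":0,"z":0,"yaw":0}]' -1 25
python3 -m inch '[{"x":0,"y":0,"z":0,"yaw":0},{"x":0,"y":0,"z":0,"yaw":0},{"x":0,"y":0,"z":0,"yaw":0},{"x":0,"y":0,"z":0,"yaw":0},{"x":0,"y":0,"z":0,"yaw":0}]' -1 25
python3 -m inch '[{"x":0,"y":0,"z":0,"yaw":0},{"x":0,"y":0,"z":0,"yaw":0},{"x":0,"y":0,"z":0,"yaw":0}]' -1 25
python3 -c "
from h import *;plan(424,319,14,-26);plan(424.5,-342,60,-4)"
```

```text
time_s: 16.0
tcp_pos: [0.4263, 0.3184, 0.0154]
eef_rot: [178.6, -0.1, 154.1]
contact_force: [0.6, -0.1, 0.1]
gripper_width: 0.0599
time_s: 16.42
tcp_pos: [0.4267, 0.3194, 0.0169]
eef_rot: [178.4, -0.1, 154.1]
contact_force: [0.1, -0.1, -0.7]
gripper_width: 0.0264
time_s: 16.67
tcp_pos: [0.4266, 0.3194, 0.0169]
eef_rot: [178.4, -0.1, 154.2]
contact_force: [0.5, -1.0, 0.2]
gripper_width: 0.0256
t16.67 pos [426.6 319.4  16.9] rpy [ 1.784e+02 -1.000e-01  1.542e+02] w0.026 F [ 0.5 -1.   0.2]
units x 0.09 y -0.06 z 0.12 yaw 0.04
t16.67 pos [426.6 319.4  16.9] rpy [ 1.784e+02 -1.000e-01  1.542e+02] w0.026 F [ 0.5 -1.   0.2]
units x -6.73 y -25.53 z -2.43 yaw -5.46
```

```bash
python3 -m inch '[{"x":0,"y":0,"z":-0.8,"yaw":0},{"x":0,"y":0,"z":-0.9,"yaw":0},{"x":0,"y":0,"z":-0.6,"yaw":0}]'
python3 -c "
from h import *;plan(480,0,75,-15)"
```

```text
time_s: 16.92
tcp_pos: [0.4242, 0.3154, 0.072]
eef_rot: [179.0, -0.2, 154.1]
contact_force: [0.4, 0.4, -0.1]
gripper_width: 0.0261
t16.92 pos [424.2 315.4  72. ] rpy [179.   -0.2 154.1] w0.026 F [ 0.4  0.4 -0.1]
units x -6.50 y -11.04 z -0.34 yaw -2.72
```

```bash
python3 -m inch '[{"x":-0.45,"y":-0.7,"z":0,"yaw":-0.2},{"x":-0.6,"y":-0.9,"z":0,"yaw":-0.2},{"x":-0.6,"y":-0.9,"z":0,"yaw":-0.2},{"x":-0.6,"y":-0.9,"z":0,"yaw":-0.2},{"x":-0.6,"y":-0.9,"z":0,"yaw":-0.2}]'
python3 -m inch '[{"x":-0.5,"y":-0.9,"z":0,"yaw":-0.25},{"x":-0.5,"y":-0.9,"z":0,"yaw":-0.25},{"x":-0.5,"y":-0.9,"z":0,"yaw":-0.25},{"x":-0.5,"y":-0.9,"z":0,"yaw":-0.25},{"x":-0.5,"y":-0.9,"z":0,"yaw":-0.25}]'
python3 -c "
from h import *;plan(480,0,75,-15);plan(426.5,-342,60,-4)"
```

```text
time_s: 17.33
tcp_pos: [0.4479, 0.1912, 0.0742]
eef_rot: [178.4, 0.1, 158.7]
contact_force: [0.5, -1.0, -0.7]
gripper_width: 0.0258
time_s: 17.75
tcp_pos: [0.4697, 0.0582, 0.0715]
eef_rot: [178.4, 0.3, 164.0]
contact_force: [0.7, -0.4, 0.1]
gripper_width: 0.0256
t17.75 pos [469.7  58.2  71.5] rpy [178.4   0.3 164. ] w0.026 F [ 0.7 -0.4  0.1]
units x -1.02 y -2.13 z -0.20 yaw -0.24
t17.75 pos [469.7  58.2  71.5] rpy [178.4   0.3 164. ] w0.026 F [ 0.7 -0.4  0.1]
units x -1.07 y -16.07 z 0.01 yaw -2.99
```

```bash
python3 -m inch '[{"x":-0.2,"y":-0.9,"z":0,"yaw":-0.2},{"x":-0.2,"y":-0.9,"z":0,"yaw":-0.2},{"x":-0.2,"y":-0.9,"z":0,"yaw":-0.2},{"x":-0.2,"y":-0.9,"z":0,"yaw":-0.2},{"x":-0.2,"y":-0.9,"z":0,"yaw":-0.2}]'
python3 -m inch '[{"x":-0.05,"y":-0.9,"z":0,"yaw":-0.2},{"x":-0.05,"y":-0.9,"z":0,"yaw":-0.2},{"x":-0.05,"y":-0.9,"z":0,"yaw":-0.2},{"x":-0.05,"y":-0.9,"z":0,"yaw":-0.2},{"x":-0.05,"y":-0.9,"z":0,"yaw":-0.2}]'
python3 -c "
from h import *;plan(426.5,-342,60,-4)"
```

```text
time_s: 18.17
tcp_pos: [0.4662, -0.0631, 0.0686]
eef_rot: [178.4, 0.5, 168.2]
contact_force: [0.3, -0.6, 0.2]
gripper_width: 0.0257
time_s: 18.58
tcp_pos: [0.4516, -0.1806, 0.0654]
eef_rot: [178.4, 0.6, 172.5]
contact_force: [-0.1, -0.1, 0.0]
gripper_width: 0.0259
t18.58 pos [ 451.6 -180.6   65.4] rpy [178.4   0.6 172.5] w0.026 F [-0.1 -0.1  0. ]
units x 0.35 y -6.53 z 0.03 yaw -0.88
```

```bash
python3 -m inch '[{"x":0.05,"y":-0.9,"z":0,"yaw":-0.2},{"x":0.05,"y":-0.9,"z":0,"yaw":-0.2},{"x":0.05,"y":-0.9,"z":0,"yaw":-0.2},{"x":0.05,"y":-0.9,"z":0,"yaw":-0.2},{"x":0.05,"y":-0.9,"z":0,"yaw":-0.1}]'
python3 -m inch '[{"x":0.05,"y":-0.8,"z":0,"yaw":0},{"x":0.05,"y":-0.6,"z":0,"yaw":0},{"x":0,"y":-0.2,"z":0,"yaw":0},{"x":0,"y":0,"z":0,"yaw":0}]'
python3 -c "
from h import *;plan(426.5,-342,21,-4)"
```

```text
time_s: 19.0
tcp_pos: [0.4322, -0.2975, 0.0619]
eef_rot: [178.4, 0.7, 176.3]
contact_force: [1.1, 0.1, -0.4]
gripper_width: 0.0258
time_s: 19.33
tcp_pos: [0.4254, -0.3429, 0.0599]
eef_rot: [178.4, 0.6, 176.1]
contact_force: [-0.6, 0.8, -0.4]
gripper_width: 0.0258
t19.33 pos [ 425.4 -342.9   59.9] rpy [178.4   0.6 176.1] w0.026 F [-0.6  0.8 -0.4]
units x -0.02 y -0.01 z 1.56 yaw 0.02
```

```bash
python3 -m inch '[{"x":0,"y":0,"z":0.5,"yaw":0},{"x":0,"y":0,"z":0.5,"yaw":0},{"x":0,"y":0,"z":0.3,"yaw":0},{"x":0,"y":0,"z":0,"yaw":0}]'
python3 -c "
from h import *;plan(426.5,-342,20.5,-4)"
```

```text
time_s: 19.67
tcp_pos: [0.4263, -0.3406, 0.0269]
eef_rot: [178.4, 0.7, 176.0]
contact_force: [-0.1, 0.5, -0.5]
gripper_width: 0.0259
t19.67 pos [ 426.3 -340.6   26.9] rpy [178.4   0.7 176. ] w0.026 F [-0.1  0.5 -0.5]
units x -0.01 y -0.06 z 0.25 yaw 0.01
```

```bash
python3 -m inch '[{"x":0,"y":-0.06,"z":0.25,"yaw":0},{"x":0,"y":0,"z":0.05,"yaw":0},{"x":0,"y":0,"z":0,"yaw":0}]'
python3 -m inch '[{"x":0,"y":0,"z":0,"yaw":0},{"x":0,"y":0,"z":0,"yaw":0},{"x":0,"y":0,"z":0,"yaw":0},{"x":0,"y":0,"z":0,"yaw":0},{"x":0,"y":0,"z":-0.4,"yaw":0}]' 1 20
python3 -m inch '[{"x":0,"y":0,"z":-0.8,"yaw":0},{"x":0,"y":0,"z":-0.8,"yaw":0},{"x":0,"y":0,"z":-0.5,"yaw":0}]' 1 20
python3 -c "
from h import *
plan(530,-100,80,-8);plan(634,106.5,75,-14.3)"
```

```text
time_s: 19.92
tcp_pos: [0.4271, -0.3412, 0.02]
eef_rot: [178.5, 0.7, 176.2]
contact_force: [-0.6, 0.2, 0.7]
gripper_width: 0.0258
time_s: 20.33
tcp_pos: [0.4267, -0.3405, 0.0295]
eef_rot: [178.4, 0.7, 176.2]
contact_force: [-0.4, -0.3, -0.2]
gripper_width: 0.0535
time_s: 20.58
tcp_pos: [0.4248, -0.3416, 0.084]
eef_rot: [178.4, 0.4, 176.2]
contact_force: [0.6, -0.0, 0.1]
gripper_width: 0.0734
t20.58 pos [ 424.8 -341.6   84. ] rpy [178.4   0.4 176.2] w0.073 F [ 0.6 -0.   0.1]
units x -3.19 y 10.04 z 0.47 yaw 1.05
t20.58 pos [ 424.8 -341.6   84. ] rpy [178.4   0.4 176.2] w0.073 F [ 0.6 -0.   0.1]
units x -5.44 y 19.00 z 0.94 yaw 2.62
```

Straight to the mini pen.

```bash
python3 -m inch '[{"x":-0.2,"y":0.6,"z":0,"yaw":0.1},{"x":-0.3,"y":0.9,"z":0,"yaw":0.13},{"x":-0.3,"y":0.9,"z":0,"yaw":0.13},{"x":-0.3,"y":0.9,"z":0,"yaw":0.13},{"x":-0.3,"y":0.9,"z":0,"yaw":0.13}]'
python3 -m inch '[{"x":-0.27,"y":0.9,"z":0,"yaw":0.13},{"x":-0.27,"y":0.9,"z":0,"yaw":0.13},{"x":-0.27,"y":0.9,"z":0,"yaw":0.13},{"x":-0.27,"y":0.9,"z":0,"yaw":0.13},{"x":-0.27,"y":0.9,"z":0,"yaw":0.13}]'
python3 -m inch '[{"x":-0.25,"y":0.9,"z":0,"yaw":0.13},{"x":-0.25,"y":0.9,"z":0,"yaw":0.13},{"x":-0.25,"y":0.9,"z":0,"yaw":0.13},{"x":-0.25,"y":0.9,"z":0,"yaw":0.13},{"x":-0.25,"y":0.9,"z":0,"yaw":0.13}]'
python3 -c "
from h import *
plan(634,106.5,75,-14.3)"
```

```text
time_s: 21.0
tcp_pos: [0.471, -0.2414, 0.0961]
eef_rot: [178.5, 1.0, 173.3]
contact_force: [1.0, 0.2, 0.5]
gripper_width: 0.0876
time_s: 21.42
tcp_pos: [0.5221, -0.1293, 0.1052]
eef_rot: [178.4, 1.2, 170.5]
contact_force: [-0.1, -0.2, -0.8]
gripper_width: 0.0879
time_s: 21.83
tcp_pos: [0.5758, -0.0188, 0.1145]
eef_rot: [178.3, 1.4, 167.8]
contact_force: [0.7, -0.3, 1.3]
gripper_width: 0.0876
t21.83 pos [575.8 -18.8 114.5] rpy [178.3   1.4 167.8] w0.088 F [ 0.7 -0.3  1.3]
units x -1.08 y 5.36 z 1.77 yaw 0.52
```

```bash
python3 -m inch '[{"x":-0.2,"y":0.9,"z":0.2,"yaw":0.1},{"x":-0.2,"y":0.9,"z":0.3,"yaw":0.1},{"x":-0.2,"y":0.9,"z":0.3,"yaw":0.1},{"x":-0.2,"y":0.9,"z":0.3,"yaw":0.1},{"x":-0.2,"y":0.9,"z":0.3,"yaw":0.1}]'
python3 -m inch '[{"x":-0.1,"y":0.5,"z":0.2,"yaw":0},{"x":0,"y":0.2,"z":0.1,"yaw":0},{"x":0,"y":0,"z":0,"yaw":0}]'
python3 -c "
from h import *
plan(634,106.5,14,-14.3)
p,d=r.capture('top');np.savez('pics/t5.npz',p=p)
cv2.imwrite('pics/t5.png',cv2.resize(p[100:260,200:480],None,fx=2.8,fy=2.8)[:,:,::-1])"
```

```text
time_s: 22.25
tcp_pos: [0.6305, 0.0922, 0.0902]
eef_rot: [178.0, 1.7, 165.7]
contact_force: [0.4, -0.4, 0.0]
gripper_width: 0.0875
time_s: 22.5
tcp_pos: [0.6391, 0.113, 0.0834]
eef_rot: [178.0, 1.7, 165.9]
contact_force: [-0.4, 0.3, -0.4]
gripper_width: 0.0875
t22.50 pos [639.1 113.   83.4] rpy [178.    1.7 165.9] w0.087 F [-0.4  0.3 -0.4]
units x 0.22 y -0.40 z 2.76 yaw 0.04
```

View pics/t5.png

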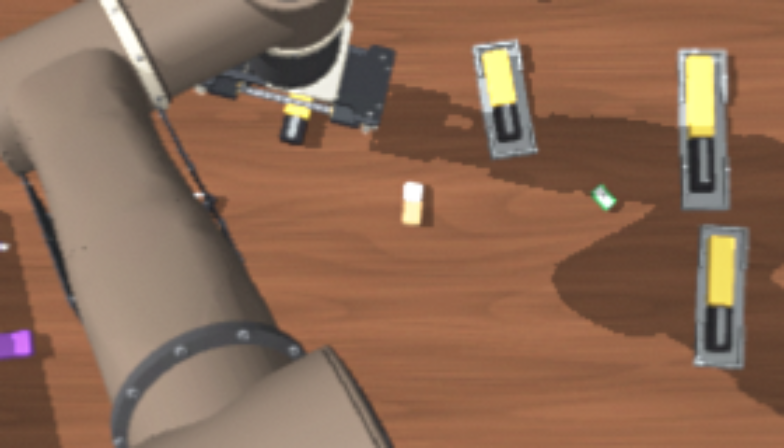

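The medium, jumbo and large pens all sit inside their trays, at crop (505,98), (703,130) and (721,296). The eraser and sharpener haven't moved. Next is the mini pen.

```bash
python3 -m inch '[{"x":0.15,"y":-0.35,"z":0.7,"yaw":0},{"x":0,"y":0,"z":0.8,"yaw":0},{"x":0,"y":0,"z":0.7,"yaw":0},{"x":0,"y":0,"z":0.2,"yaw":0},{"x":0,"y":0,"z":0,"yaw":0}]'
python3 -c "
from h import *;plan(634,106.5,14,-14.3)"
```

```text
time_s: 22.97
tcp_pos: [0.635, 0.1018, 0.0262]
eef_rot: [177.9, 1.9, 165.7]
contact_force: [-0.4, 0.5, 0.4]
gripper_width: 0.0875
t22.97 pos [635.  101.8  26.2] rpy [177.9   1.9 165.7] w0.088 F [-0.4  0.5  0.4]
units x 0.10 y 0.15 z 0.49 yaw 0.01
```

```bash
python3 -m inch '[{"x":0.1,"y":0.15,"z":0.4,"yaw":0},{"x":0,"y":0,"z":0.1,"yaw":0},{"x":0,"y":0,"z":0,"yaw":0},{"x":0,"y":0,"z":0,"yaw":0},{"x":0,"y":0,"z":0,"yaw":0}]' -1 25
python3 -m inch '[{"x":0,"y":0,"z":0,"yaw":0},{"x":0,"y":0,"z":0,"yaw":0},{"x":0,"y":0,"z":0,"yaw":0},{"x":0,"y":0,"z":0,"yaw":0},{"x":0,"y":0,"z":0,"yaw":0}]' -1 25
python3 -m inch '[{"x":0,"y":0,"z":0,"yaw":0},{"x":0,"y":0,"z":0,"yaw":0},{"x":0,"y":0,"z":0,"yaw":0}]' -1 25
python3 -c "
from h import *;plan(634,106.5,14,-14.3);plan(603,341.6,60,-15.3)"
```

```text
time_s: 23.38
tcp_pos: [0.635, 0.1058, 0.0163]
eef_rot: [177.8, 2.1, 165.7]
contact_force: [0.1, 0.1, -0.4]
gripper_width: 0.0597
time_s: 23.8
tcp_pos: [0.636, 0.1064, 0.0181]
eef_rot: [177.7, 2.2, 165.7]
contact_force: [-0.7, -0.4, 1.0]
gripper_width: 0.0265
time_s: 24.05
tcp_pos: [0.636, 0.1065, 0.0182]
eef_rot: [177.7, 2.2, 165.7]
contact_force: [-0.0, 0.2, 0.3]
gripper_width: 0.0258
t24.05 pos [636.  106.5  18.2] rpy [177.7   2.2 165.7] w0.026 F [-0.   0.2  0.3]
units x 0.08 y -0.02 z 0.16 yaw -0.00
t24.05 pos [636.  106.5  18.2] rpy [177.7   2.2 165.7] w0.026 F [-0.   0.2  0.3]
units x 3.61 y 8.82 z -1.46 yaw 0.25
```

```bash
python3 -m inch '[{"x":0,"y":0,"z":-0.8,"yaw":0},{"x":0,"y":0,"z":-0.9,"yaw":0},{"x":0.2,"y":0.5,"z":-0.4,"yaw":0},{"x":0.35,"y":0.9,"z":0,"yaw":0.05},{"x":0.35,"y":0.9,"z":0,"yaw":0.05}]'
python3 -m inch '[{"x":0.37,"y":0.9,"z":0,"yaw":0.05},{"x":0.37,"y":0.9,"z":0,"yaw":0.05},{"x":0.37,"y":0.9,"z":0,"yaw":0.05},{"x":0.37,"y":0.9,"z":0,"yaw":0},{"x":0.37,"y":0.9,"z":0,"yaw":0}]'
python3 -c "
from h import *;plan(605,341,55,-15.3)"
```

```text
time_s: 24.47
tcp_pos: [0.6247, 0.1641, 0.0726]
eef_rot: [177.8, 2.0, 164.9]
contact_force: [0.3, -0.8, -0.3]
gripper_width: 0.0257
time_s: 24.88
tcp_pos: [0.6083, 0.2927, 0.0764]
eef_rot: [177.6, 2.1, 164.2]
contact_force: [0.6, -0.2, -0.5]
gripper_width: 0.0259
t24.88 pos [608.3 292.7  76.4] rpy [177.6   2.1 164.2] w0.026 F [ 0.6 -0.2 -0.5]
units x 0.68 y 1.79 z 0.91 yaw -0.13
```

```bash
python3 -m inch '[{"x":0.3,"y":0.7,"z":0.3,"yaw":-0.1},{"x":0.2,"y":0.6,"z":0.3,"yaw":0},{"x":0.1,"y":0.2,"z":0.2,"yaw":0},{"x":0,"y":0,"z":0,"yaw":0}]'
python3 -c "
from h import *;plan(605,341,22,-15.3)"
```

```text
time_s: 25.22
tcp_pos: [0.6029, 0.3429, 0.0564]
eef_rot: [177.5, 2.1, 164.9]
contact_force: [-1.1, -1.1, -0.7]
gripper_width: 0.0256
t25.22 pos [602.9 342.9  56.4] rpy [177.5   2.1 164.9] w0.026 F [-1.1 -1.1 -0.7]
units x -0.05 y -0.11 z 1.38 yaw 0.04
```

```bash
python3 -m inch '[{"x":-0.05,"y":-0.05,"z":0.5,"yaw":0},{"x":0,"y":0,"z":0.5,"yaw":0},{"x":0,"y":0,"z":0.1,"yaw":0},{"x":0,"y":0,"z":0,"yaw":0}]'
python3 -c "
from h import *;plan(605,341,22,-15.3)"
```

```text
time_s: 25.55
tcp_pos: [0.6048, 0.3399, 0.0254]
eef_rot: [177.6, 2.1, 164.8]
contact_force: [0.1, 0.1, -0.1]
gripper_width: 0.0254
t25.55 pos [604.8 339.9  25.4] rpy [177.6   2.1 164.8] w0.025 F [ 0.1  0.1 -0.1]
units x 0.01 y 0.04 z 0.14 yaw 0.02
```

```bash
python3 -m inch '[{"x":0,"y":0.04,"z":0.14,"yaw":0},{"x":0,"y":0,"z":0.04,"yaw":0},{"x":0,"y":0,"z":0,"yaw":0}]'
python3 -m inch '[{"x":0,"y":0,"z":0,"yaw":0},{"x":0,"y":0,"z":0,"yaw":0},{"x":0,"y":0,"z":0,"yaw":0},{"x":0,"y":0,"z":0,"yaw":0},{"x":0,"y":0,"z":-0.4,"yaw":0}]' 1 20
python3 -m inch '[{"x":0,"y":0,"z":-0.8,"yaw":0},{"x":0,"y":0,"z":-0.8,"yaw":0},{"x":0,"y":0,"z":-0.8,"yaw":0},{"x":0,"y":-0.6,"z":-0.4,"yaw":0},{"x":0.2,"y":-0.9,"z":0,"yaw":0}]' 1 20
python3 -m inch '[{"x":0.2,"y":-0.9,"z":0,"yaw":0},{"x":0.2,"y":-0.9,"z":0,"yaw":0},{"x":0.2,"y":-0.9,"z":0,"yaw":0},{"x":0.2,"y":-0.9,"z":0,"yaw":0},{"x":0.2,"y":-0.9,"z":0,"yaw":0}]'
python3 -m inch '[{"x":0.2,"y":-0.9,"z":0,"yaw":0},{"x":0.2,"y":-0.9,"z":0,"yaw":0},{"x":0.2,"y":-0.5,"z":0,"yaw":0},{"x":0,"y":0,"z":0,"yaw":0},{"x":0,"y":0,"z":0,"yaw":0}]'
python3 - <<'E'
from h import *
p,d=r.capture('top');cv2.imwrite('pics/t6.png',cv2.resize(p[100:260,200:480],None,fx=2.8,fy=2.8)[:,:,::-1])
y,_=penmask(p)
T={"mini":((231,151),22,603,341.6,-15.3,15),"medium":((380,135),26,645.9,-116.3,7.6,20),"jumbo":((452,146),32,610,-332.2,-1.5,30),"large":((458,205),28,424.4,-342,-4,25)}
for n,(uv,s,X,Y,A,o) in T.items():
    q=rect(biggest(y&window(p,uv,s)),.021);a=np.radians(A)
    dx,dy=q[0]-X,q[1]-Y
    print(n,np.round(q,1),"yellow centre in tray: along %.1f (expect %+d) across %.1f"%(dx*np.cos(a)+dy*np.sin(a),o,-dx*np.sin(a)+dy*np.cos(a)))
print(r.get_state()["time_s"])
E
```

```text
time_s: 25.8
tcp_pos: [0.6063, 0.3396, 0.0213]
eef_rot: [177.6, 2.1, 164.7]
contact_force: [-0.1, 0.2, 0.5]
gripper_width: 0.0256
time_s: 26.22
tcp_pos: [0.6057, 0.3377, 0.0304]
eef_rot: [177.7, 2.0, 164.6]
contact_force: [0.6, -0.5, -0.6]
gripper_width: 0.0534
time_s: 26.63
tcp_pos: [0.5896, 0.3031, 0.1057]
eef_rot: [177.6, 2.2, 164.7]
contact_force: [-0.1, -1.0, -0.1]
gripper_width: 0.0849
time_s: 27.05
tcp_pos: [0.5353, 0.1988, 0.106]
eef_rot: [177.2, 2.5, 164.8]
contact_force: [0.1, -0.0, 0.3]
gripper_width: 0.0877
time_s: 27.47
tcp_pos: [0.5024, 0.1417, 0.1066]
eef_rot: [177.1, 2.6, 164.7]
contact_force: [0.9, 1.9, 0.1]
gripper_width: 0.0873
mini [620.4 334.9  47.9  31.6 -13.1] yellow centre in tray: along 18.6 (expect +15) across -1.9
medium [ 668.  -109.9   64.4   30.1    9.4] yellow centre in tray: along 22.8 (expect +20) across 3.4
jumbo [ 643.2 -329.2   94.8   30.3   -2.7] yellow centre in tray: along 33.1 (expect +30) across 3.8
large [ 450.5 -340.5   76.1   29.9   -3. ] yellow centre in tray: along 25.9 (expect +25) across 3.3
27.5167
```

View pics/t6.png

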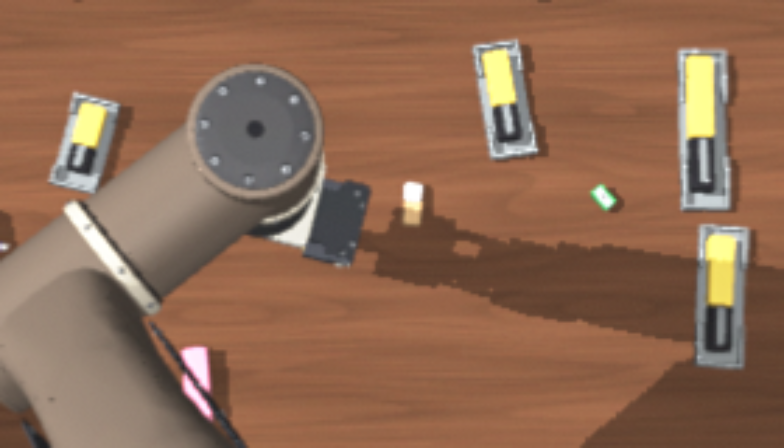

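All four pens measure within 4 mm of their tray centres. The eraser, sharpener and pink look-alike are where they were, and the arm is clear.

```bash
python3 -c "
from h import *;r.close_job();print(r.get_state()['time_s'],r.get_state()['contact_force'])"
```

```text
the job is handed in; nothing more can be done
the job is handed in; nothing more can be done
```

All four highlighters are in their own trays and the job is handed in, but an early collision may have failed it. On my first move the gripper ran into the fixed row of books near (0.25, −0.55). The wrist sensor read about 114 N there (limit 120 N), then about 70 N while the arm held still. That is above the 40 N allowed if the arm or gripper body was what touched. I had not measured the books before moving. I backed off straight away and had no other contact.

**Last checks:** these come from the final top view, at 27.5 s on the robot's clock.
- **Position:** each pen's centre is within about 4 mm along and 4 mm across of its tray's centre. It is within about 2° of the tray's direction.
- **Bystanders:** the eraser, sharpener and pink look-alike still lay where they were. I judged this by eye and did not measure it.
- **Arm:** it stood clear at about 0.11 m height with the gripper open, and read no contact force.
- **Not measured:** I did not check pen tilt or height by depth. I inferred them from the release heights and from the pens looking the right size in the picture.

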